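Rock-check a horseshoe on the sprung plate

TASK

Check whether the horseshoe lying on the sprung plate rocks: with the fingertips, lightly touch its toe (the middle of the closed bend), then the heel end that carries the round stud, then the plain heel end, lifting off between touches. Only touch the shoe: do not lift it, press it hard or shift it on the plate, and leave the spare shoe, hammer, bottle and nail tray alone.

Things in the scene. Friction and masses are not known exactly. Their poses are not given: they have to be found in the camera images.
- shoe: the dark steel horseshoe to be checked, lying loose and flat on the plate, about 0.45 kg, 127 mm long, 122 mm wide, a bar 22 mm wide and 10 mm thick bent to a U. Origin on its underside at the centre of the bend's circle; +x points to the toe (closed bend), -x to the open heels, +y to the side whose heel has the stud, z up. It may lie at any yaw
- toe: first spot, the toe of the shoe (one rigid piece with it, same axes); its origin is the middle of the toe, on the shoe's top face, on the bar's centre line, 50 mm along +x from the shoe's origin. A touch anywhere on the bend within 18 mm of it along the bar counts
- stud_heel: second spot, the heel with the stud (one rigid piece with the shoe, same axes); its origin is the middle of the flat top of the round bare-steel stud (20 mm across at its foot, 16 mm at its top, standing 10 mm above the shoe's top face) on the +y heel, at -50, +45.5 mm in the shoe's frame. A touch on the stud or on the last 32 mm of that branch counts
- plain_heel: third spot, the plain heel without stud (one rigid piece with the shoe, same axes); its origin is on the top face and centre line of that heel, at -52, -45.5 mm in the shoe's frame. A touch on the last 32 mm of that branch counts
- plate_mid (a point): centre of the aluminium plate's top face when up, 62 mm above the bench; the shoe lies about here. The plate is 180 x 180 x 8 mm, over a fixed grey base 200 x 200 mm. It rides straight up and down (never tilts) on preloaded springs: a push on the shoe of 2 to 5 N starts it downward, each further mm takes 0.7 N, it stops hard after 12 mm and rises again when let go. A touch of 1 N is enough; 15 N is too hard. This point does not move with the plate
- stand: the fixed grey base of the sprung plate, origin under its centre on the bench, x and y along its sides
- spare_shoe: bystander: a spare shoe of the same size without stud, lying on the bench beside the stand; origin and axes like the other shoe. Leave alone
- hammer: bystander: hammer lying on the bench, wooden handle 170 mm to -x from its origin, steel head 90 mm wide and 44 mm high at 110 mm to +x. Leave alone
- oil_bottle: bystander: white bottle standing upright, 56 mm across, 150 mm tall, origin under its centre. Leave alone
- nail_tray: bystander: open steel tray of nails, 90 x 140 x 35 mm, origin under its centre. Leave alone
Things that resemble listed ones, but are neither listed nor needed, are in the scene too. Leave any green or orange look-alike of the shoe alone.

How it is judged:
On the way, in this order (a step that is already met when the one before it is completed fails the run):
1. the fingers touch the toe, and neither heel (contact force between the fingers and toe above 0.5 N and contact force between the fingers and stud_heel below 0.2 N and contact force between the fingers and plain_heel below 0.2 N), for 0.05 s.
2. the fingers are off the shoe (contact force between the fingers and shoe below 0.05 N), for 0.05 s.
3. the fingers touch the heel with the stud, and not the toe or the other heel (contact force between the fingers and stud_heel above 0.5 N and contact force between the fingers and toe below 0.2 N and contact force between the fingers and plain_heel below 0.2 N), for 0.05 s.
4. the fingers are off the shoe (contact force between the fingers and shoe below 0.05 N), for 0.05 s.
5. the fingers touch the plain heel, and not the toe or the other heel (contact force between the fingers and plain_heel above 0.5 N and contact force between the fingers and toe below 0.2 N and contact force between the fingers and stud_heel below 0.2 N), for 0.05 s.
At the end, for the whole second after the job is handed in: The shoe lies flat and at rest on the raised plate within 10 mm of where it was, and the four bystanders are within 20 mm of where they were (distance of shoe from where it was at the start of the episode below 0.01 m and angle between shoe's own z axis and vertical below 0.06 rad and linear speed of shoe below 0.02 m/s and distance of each of spare_shoe, hammer, oil_bottle, nail_tray from where it was at the start of the episode below 0.02 m); the robot touches nothing.
It fails at once if the shoe is pressed harder than 15 N (contact force between any of the fingers, the arm and shoe above 15 N).
It fails at once if the shoe is lifted off the plate by more than 8 mm or tipped (z of shoe in the frame of stand above 0.07 m or angle between shoe's own z axis and vertical above 0.15 rad).
It fails at once if the shoe is shifted by more than 18 mm (distance of shoe from where it was at the start of the episode above 0.018 m).
It fails at once if a bystander is moved by more than 20 mm (distance of any of spare_shoe, hammer, oil_bottle, nail_tray from where it was at the start of the episode above 0.02 m).
It also fails if it takes over 42 s, if anything falls off the work surface, if the arm or the gripper's body presses on something with over 40 N, if the wrist force passes 120 N, or if a joint passes its speed limit or range.

ROBOT

A 6-joint arm with a two-finger parallel gripper is mounted at the origin on the work surface. World frame = base frame: x ahead of the robot, y to its left, z up, the work surface at z = 0. Lengths are in m, angles in rad, forces in N, time in s.
With the tool pointing down it reaches from about 0.35 to 0.85 m from the base axis. Payload 8.1 kg.
Tool frame: the origin (TCP) lies at the very end of the fingers, on their centre line; the grasp point (between the pads) lies 19 mm behind it; z points along the fingers, y is the line along which they close (so a half turn about z gives the same grasp; the last joint's range is limited). The gripper opens to 93 mm and grips with 3 to 60 N. Pads are 15 mm wide; open, the fingers measure 128 mm over their backs; the gripper's body (75 mm by 188 mm) begins 65 mm behind the grasp point.
Start: joints at [1.196, 0.13, 1.488, -0, 1.523, -0.085], TCP at [0.171, 0.575, 0.219] pointing down, gripper open.
Joint ranges: [-2.96, 2.96], [-0.89, 2.26], [0.02, 2.5], [-1.34, 4.48], [0, 2.73], [-2.66, 2.66]. Speed limits (rad/s): [2.39, 2.39, 2.79, 3.14, 3.14, 3.14].

INTERFACE

Orientations are given as a rotation vector (axis times angle).
In Python, from plant import read_state, eyes, workorder gives the robot as it stands. The module is installed in compiled form; this text tells all that it offers.
- The arm moves only by the tool play_rows, never from a script. Its argument "targets" is one flat list of numbers, 4 for each row, row after row: the shift along the tool's x, y, z in cm, then the turn about the tool's z in degrees. In form: [dx, dy, dz, roll, dx, dy, dz, roll, ...]. A call has 1 to 8 rows; each row is the pose to reach, as a shift and turn from the pose commanded when the call began, along the tool's axes at that moment; what a row does not reach only later rows make up. A row lasts 1/12 s, in which the tool goes at most 41.7 mm and 7.16 degrees, less where a joint would pass 70% of its speed; a pose out of reach is approached as far as the arm can. A call with a gripper value outside its range is refused whole. "grip" is the finger opening in cm, from 0 to 9.3, set as the call begins (left out, the last holds). The fingers move at their own pace and stop on an object; "grip_force" is the grip in N (left out, the last holds). Time passes only in rows, so rows that repeat a pose let the fingers close. It gives the time, the measured TCP pose, the force, the opening and the grip force at its end, in the units of the state.
- read_state(): the state, without advancing time (a new reading comes with each control period).
- eyes.read_camera(name): name is "scene" or "top" or "wrist"; returns a dict with "image" (480x640x3 uint8, red, green, blue), "vfov" (degrees; the focal length in pixels is half the picture's height over the tangent of half this angle, whatever the lens; pixels are square), "cx", "cy" (the principal point, pixels), "cam_to_world" (4x4, takes a point from camera to world coordinates); the wrist camera has in their place "T_tool_cam" (4x4, takes a point from camera to tool coordinates, whose origin is the TCP and whose axes are the flange's). Camera axes: x right, y up, looking along -z (the intrinsics and any distortion apply to the point x, -y, -z); pixel columns grow to the right and rows downward; lengths in m; the calibration is good to about 2 mm. A picture is of the moment at which its call begins: read the wrist's pose just before it. There is no depth.
- workorder.close_job(): hands the job in; it is judged then, once.
The state is a dict: "t": time; "q": joint angles; "dq": joint speeds; "joint_torque": joint torques, N m; "tool_pos": TCP position; "orientation": TCP orientation; "force": force on the tool from outside, world axes, zero at the start; "wrist_torque": the same for the moment, N m; "opening": finger opening in m; "gripper_force": force on a finger pad.
Only numpy, scipy, OpenCV 4.12 (cv2) and the standard library are available. Lean on these libraries where they do the work, as an engineer would, in place of code of your own. Each camera call takes 0.05 s, during which the arm holds its last target. There are 200 camera calls.

## Working session

There is one attempt and no reset: what is moved stays moved. The work goes in short steps, Python scripts to look and compute and a tool call to move; the robot and the scene stay as the last step left them, time stands still between calls to the robot, and variables do not carry over. Pictures are saved under pics/ and viewed, at most 10 in all, crops included, and the job is handed in when it is done.

Besides the shell and the picture viewer there is one more tool, called after "Call:" as name(argument=value, ...) on one line, values as JSON. play_rows: Moves the arm, as the interface text tells. Its arguments: {"type":"object","properties":{"targets":{"type":"array"},"grip":{"type":"number"},"grip_force":{"type":"number"}},"required":["targets"]}

```bash
mkdir -p pics; cat > h.py <<'E'
import numpy as np,cv2
from plant import read_state,eyes,workorder
def ray(c,u,v,T=None):
    f=240/np.tan(np.radians(c['vfov'])/2)
    d=np.array([(u-c['cx'])/f,-(v-c['cy'])/f,-1]); T=c['cam_to_world'] if T is None else T
    T=np.array(T); return T[:3,3],T[:3,:3]@d
def onz(c,u,v,z,T=None):
    o,d=ray(c,u,v,T); return o+d*(z-o[2])/d[2]
E
python3 - <<'E'
from h import *
ims=[]
for n in("top","scene"):
    c=eyes.read_camera(n);print(n,{k:v for k,v in c.items() if k!='image'})
    cv2.imwrite(f'pics/{n}0.png',c['image'][:,:,::-1])
print(read_state())
E
```

```text
top {'vfov': 42.779153359032385, 'cx': 315.80804245456284, 'cy': 243.92071184602304, 'cam_to_world': array([[ 4.32614984e-03,  9.97487378e-01, -7.07121999e-02,
         4.48749314e-01],
       [-9.99990451e-01,  4.27158681e-03, -9.22819663e-04,
         3.16904161e-03],
       [-6.18447666e-04,  7.07155169e-02,  9.97496332e-01,
         1.32099925e+00],
       [ 0.00000000e+00,  0.00000000e+00,  0.00000000e+00,
         1.00000000e+00]])}
scene {'vfov': 47.60467107054766, 'cx': 319.8204755485422, 'cy': 229.56341949479014, 'cam_to_world': array([[-0.35218185, -0.50738323,  0.78646691,  1.65644452],
       [ 0.93592362, -0.18745472,  0.29817394,  0.43298844],
       [-0.00386152,  0.84108441,  0.5408901 ,  0.82636411],
       [ 0.        ,  0.        ,  0.        ,  1.        ]])}
{'t': 0.1, 'q': array([ 1.19557030e+00,  1.31087923e-01,  1.48918875e+00,  3.84636308e-06,
        1.52299015e+00, -8.54060925e-02]), 'dq': array([-8.20811225e-05, -3.19100450e-03, -1.98629477e-03, -2.80497978e-05,
       -5.42503544e-04, -5.50672141e-04]), 'joint_torque': array([ 1.49583793e-03, -5.61333811e+01, -4.93100059e+01,  7.70672481e-02,
        2.90546066e-02, -5.05780838e-05]), 'tool_pos': array([0.17125748, 0.57449799, 0.21768089]), 'orientation': array([-4.53600888e-01, -3.10828238e+00,  2.55865862e-03]), 'force': array([ 0.73964437, -0.02766811, -0.60737134]), 'wrist_torque': array([-0.04103203, -0.0267479 , -0.02344408]), 'gripper_force': 0.0, 'opening': 0.09276509126254867}
```

View pics/top0.png

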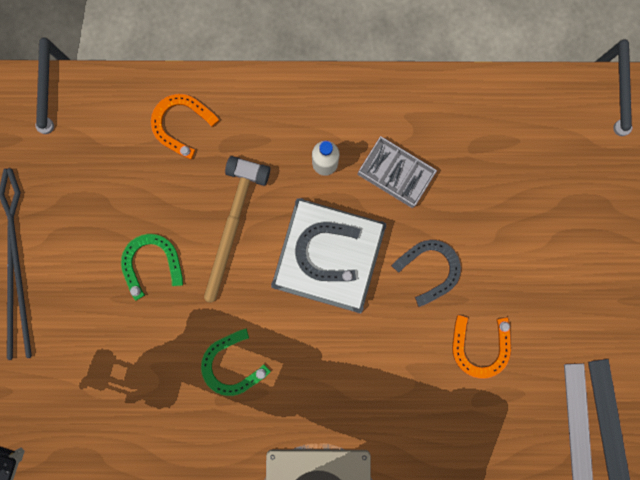

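View pics/scene0.png

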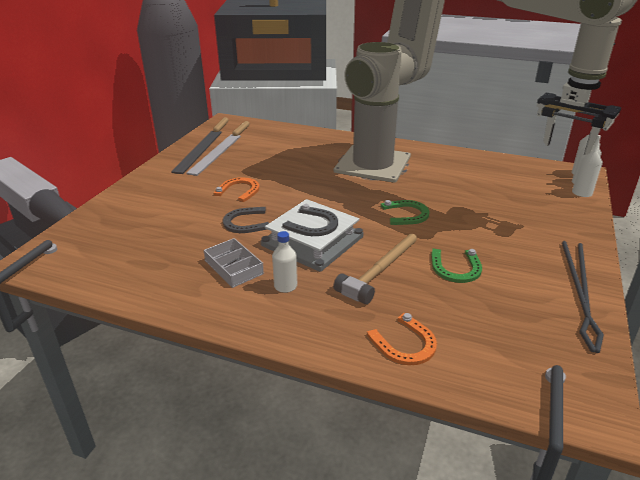

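Candidates: the dark shoe on the plate (≈328,250, bright stud at 348,276) and the dark spare on the bench (≈430,272, no stud). The green and orange ones are look-alikes. The shoe on the plate is the one, and I'll confirm it in a crop while measuring.

```bash
python3 - <<'E'
from h import *
c=eyes.read_camera("top");im=c['image'];g=im.max(2)
box=np.array([[303,207],[376,225],[356,300],[282,282]])
pm=np.zeros(g.shape,np.uint8);cv2.fillConvexPoly(pm,box,1)
m=((g<115)&(pm>0)).astype(np.uint8)
n,l,s,ce=cv2.connectedComponentsWithStats(m);i=1+s[1:,4].argmax();m=(l==i).astype(np.uint8)
print('area',s[i])
ct=max(cv2.findContours(m,0,1)[0],key=cv2.contourArea)[:,0]
P=np.array([onz(c,u,v,.072)[:2] for u,v in ct])
print('rect',cv2.minAreaRect(P.astype(np.float32)*1000))
for n_,u,v in(("toe",298,252),("stud",348,276),("plain",359,232)):print(n_,onz(c,u,v,.082 if n_=='stud' else .072))
print('bottle',onz(c,325,148,.15),'plate corners',[onz(c,*p,.062)[:2].round(3) for p in((302,200),(384,222),(359,307),(275,285))])
cr=cv2.resize(im[190:320,260:400],None,fx=5,fy=4.6*5/4.6*.92,interpolation=cv2.INTER_CUBIC)
cr=cv2.resize(im[195:315,260:400],None,fx=5,fy=5,interpolation=cv2.INTER_CUBIC)
k=((ct-[260,195])*5).astype(int);
for p in k:cv2.circle(cr,tuple(map(int,p)),1,(255,0,0),-1)
cv2.imwrite('pics/crop.png',cr[:,:,::-1])
E
```

```text
area [ 296  222   65   59 1328]
rect ((526.8287963867188, -12.717247009277344), (115.67627716064453, 125.22394561767578), 72.30712890625)
toe [0.52059852 0.04061032 0.072     ]
stud [ 0.47191096 -0.0609797   0.082     ]
plain [ 0.56212266 -0.08395027  0.072     ]
bottle [ 0.71813678 -0.0127498   0.15      ] plate corners [array([0.629, 0.033]), array([ 0.584, -0.136]), array([ 0.409, -0.085]), array([0.453, 0.088])]
```

View pics/crop.png

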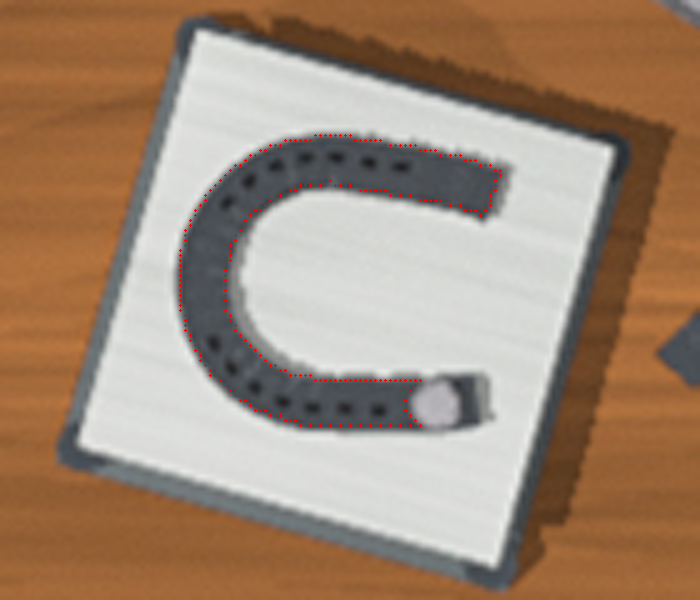

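The crop confirms it: dark shoe with the bright stud at crop (437,402), plain heel end at (495,190) and toe mid-bar at about (205,268). I'll turn these into moves.

```bash
cat >> h.py <<'E'
from scipy.spatial.transform import Rotation as Rn
def shift(p):
    s=read_state();R=Rn.from_rotvec(s['orientation']).as_matrix()
    return (R.T@(np.array(p)-s['tool_pos'])*100).round(2)
E
python3 - <<'E'
from h import *
c=eyes.read_camera("top")
f=lambda a,b,z:onz(c,260+a/5,195+b/5,z)
toe=f(205,268,.072);stud=f(437,402,.082);pe=f(498,192,.072);se=f(488,396,.072)
m=(pe+se)/2;ax=(toe-m)/np.linalg.norm(toe-m);plain=pe+ax*.0125
print(toe,stud,plain,'axis',ax,'lens (113.5?)',np.linalg.norm(toe-m),np.linalg.norm(stud-plain),'perp',(stud-plain)@ax)
print('stud in frame',(stud-toe)@ax, 'exp -.1')
np.save('pts.npy',[toe,stud,plain])
for p in(toe,stud,plain):print(shift([p[0],p[1],.20]))
print(Rn.from_rotvec(read_state()['orientation']).as_matrix().round(3))
E
```

```text
[0.52757991 0.03452733 0.072     ] [ 0.47311613 -0.05976717  0.082     ] [ 0.56031458 -0.07272106  0.072     ] axis [0.08497182 0.99638335 0.        ] lens (113.5?) 0.11806365854479413 0.08872075639260565 perp 0.005497637092996142
stud in frame -0.09858135309554227 exp -.1
[-49.58 -41.58   1.84]
[-47.05 -52.17   1.85]
[-55.78 -50.92   1.85]
[[-0.958  0.286 -0.   ]
 [ 0.286  0.958 -0.001]
 [ 0.    -0.001 -1.   ]]
```

Call:
play_rows(targets=[-49.6, -41.6, 1.8, 0, -49.6, -41.6, 1.8, 0, -49.6, -41.6, 1.8, 0, -49.6, -41.6, 1.8, 0, -49.6, -41.6, 1.8, 0, -49.6, -41.6, 1.8, 0, -49.6, -41.6, 1.8, 0, -49.6, -41.6, 1.8, 0], grip=0)

```text
t: 0.87
tool_pos: [0.3554, 0.2951, 0.2093]
orientation: [0.453, 3.108, 0.0]
force: [1.0, 0.6, 0.6]
opening: 0.0444
gripper_force: 0.0
```

```bash
python3 - <<'E'
from h import *
s=read_state();p=np.load('pts.npy');print(s['t'],s['tool_pos'],s['orientation'],s['opening'],s['force'],shift([p[0][0],p[0][1],.15]))
E
```

```text
0.8667 [0.3554422  0.2950508  0.20934324] [4.53024293e-01 3.10848666e+00 3.87212604e-04] 0.04439930573675329 [0.95427038 0.58514036 0.56881901] [-23.93 -20.06   5.93]
```

Call:
play_rows(targets=[-23.9, -20.0, 2.5, 0, -23.9, -20.0, 2.5, 0, -23.9, -20.0, 2.5, 0, -23.9, -20.0, 2.5, 0, -23.9, -20.0, 2.5, 0, -23.9, -20.0, 2.5, 0, -23.9, -20.0, 2.5, 0, -23.9, -20.0, 2.5, 0])

```text
t: 1.53
tool_pos: [0.5282, 0.0329, 0.1838]
orientation: [0.457, 3.108, -0.002]
force: [0.4, 0.9, 1.0]
opening: 0.0006
gripper_force: 0.0
```

Call:
play_rows(targets=[0, 0, 0, 0, 0, 0, 0, 0, 0, 0, 0, 0, 0, 0, 0, 0])

```text
t: 1.87
tool_pos: [0.5262, 0.0381, 0.1844]
orientation: [-0.452, -3.109, -0.001]
force: [-0.8, 0.7, -0.8]
opening: 0.0006
gripper_force: 0.0
```

```bash
python3 - <<'E'
from h import *
s=read_state();c=eyes.read_camera("wrist");p=np.load('pts.npy')
T=np.eye(4);T[:3,:3]=Rn.from_rotvec(s['orientation']).as_matrix();T[:3,3]=s['tool_pos'];T=T@c['T_tool_cam']
np.save('T.npy',T);print(s['t'],s['tool_pos'],s['opening'],s['force'],c['vfov'],c['cx'],c['cy'],T.round(3))
f=240/np.tan(np.radians(c['vfov'])/2);im=c['image'].copy();cv2.imwrite('pics/wraw.png',im[:,:,::-1])
for q in p:
    k=T[:3,:3].T@(q-T[:3,3]);u,v=c['cx']-f*k[0]/k[2],c['cy']+f*k[1]/k[2];print(u,v)
    if abs(u)<2000 and abs(v)<2000: cv2.drawMarker(im,(int(u),int(v)),(255,0,0),0,20,2)
cv2.imwrite('pics/w1.png',im[:,:,::-1])
print(shift([p[0][0],p[0][1],.15]))
E
```

```text
1.8667 [0.52624735 0.03809003 0.18442861] 0.0006479275917934677 [-0.78006692  0.65259385 -0.84874795] 59.19666448723395 323.0865364399359 237.74962308512576 [[ 0.286 -0.922 -0.259  0.453]
 [ 0.958  0.276  0.077  0.059]
 [ 0.001 -0.27   0.963  0.35 ]
 [ 0.     0.     0.     1.   ]]
319.05825538880964 238.33627736459334
154.217779829993 204.86998493947198
189.93618620007945 321.0325648539896
[-0.22 -0.31  3.46]
```

View pics/w1.png

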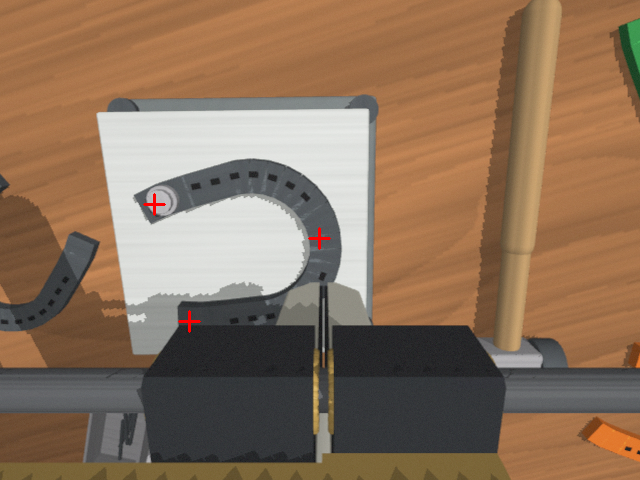

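The wrist view matches: toe marker (319,238) is mid-bar, stud at (161,201) is within 3 mm of its marker, and the plain heel marker (190,321) lies on its heel. I'll lower over the toe to just above the shoe.

Call:
play_rows(targets=[-0.2, -0.3, 3, 0, -0.2, -0.3, 6, 0, -0.2, -0.3, 8.5, 0, -0.2, -0.3, 10, 0, -0.2, -0.3, 10.3, 0, -0.2, -0.3, 10.3, 0, -0.2, -0.3, 10.3, 0, -0.2, -0.3, 10.3, 0])

```text
t: 2.58
tool_pos: [0.5291, 0.0338, 0.0833]
orientation: [0.452, 3.106, 0.001]
force: [0.2, -0.3, 0.3]
opening: 0.0004
gripper_force: 0.0
```

Call:
play_rows(targets=[0, 0, 0.2, 0, 0, 0, 0.4, 0, 0, 0, 0.6, 0, 0, 0, 0.8, 0, 0, 0, 0.9, 0, 0, 0, 0.9, 0, 0, 0, 0.9, 0])

```text
t: 3.17
tool_pos: [0.5278, 0.0334, 0.0724]
orientation: [-0.454, -3.109, 0.0]
force: [0.1, 0.4, -0.4]
opening: 0.0003
gripper_force: 0.0
```

Call:
play_rows(targets=[0, 0, 0.1, 0, 0, 0, 0.2, 0, 0, 0, 0.2, 0, 0, 0, 0.2, 0])

```text
t: 3.5
tool_pos: [0.5279, 0.0334, 0.0705]
orientation: [0.454, 3.109, -0.0]
force: [-1.2, -0.4, 3.6]
opening: 0.0003
gripper_force: 2.2
```

```bash
python3 - <<'E'
from h import *
s=read_state();print(s['tool_pos'],s['force'])
E
```

```text
[0.52790441 0.03340731 0.07054803] [-1.20714093 -0.40692611  3.57592723]
```

Contact at 3.6 N at the expected height. I'll hold briefly, then lift.

Call:
play_rows(targets=[0, 0, 0.05, 0, 0, 0, 0.05, 0])

```text
t: 3.67
tool_pos: [0.5279, 0.0334, 0.07]
orientation: [0.454, 3.109, -0.0]
force: [-2.0, 0.1, 5.4]
opening: 0.001
gripper_force: 2.4
```

Call:
play_rows(targets=[0, 0, -1, 0, 0, 0, -3, 0, 0, 0, -5, 0, 0, 0, -5, 0, 0, 0, -5, 0, 0, 0, -5, 0])

```text
t: 4.17
tool_pos: [0.5276, 0.0335, 0.1194]
orientation: [-0.454, -3.108, -0.0]
force: [-0.3, -0.5, 0.2]
opening: 0.0003
gripper_force: 0.0
```

```bash
python3 - <<'E'
from h import *
s=read_state();p=np.load('pts.npy');c=eyes.read_camera('wrist')
T=np.eye(4);T[:3,:3]=Rn.from_rotvec(s['orientation']).as_matrix();T[:3,3]=s['tool_pos'];T=T@c['T_tool_cam']
cv2.imwrite('pics/w2.png',c['image'][:,:,::-1])
f=240/np.tan(np.radians(c['vfov'])/2)
for q in p:
    k=T[:3,:3].T@(q-T[:3,3]);print(c['cx']-f*k[0]/k[2],c['cy']+f*k[1]/k[2])
# stud from first wrist look
T1=np.load('T.npy');print('stud wrist',onz(c,161,201,.082,T1),p[1])
print(s['tool_pos'],s['force'],shift([*p[1][:2],.12]))
E
```

```text
325.5856501377612 266.6893218260048
111.22882022351635 225.5806639476864
162.4001540426089 369.2383710598125
stud wrist [ 0.47201966 -0.05461333  0.082     ] [ 0.47311613 -0.05976717  0.082     ]
[0.5276409  0.03348433 0.11941645] [-0.31715852 -0.50541744  0.22411917] [  2.51 -10.48  -0.11]
```

View pics/w2.png

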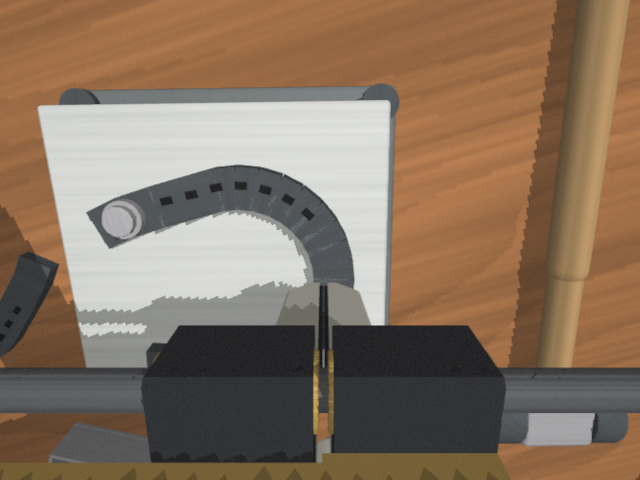

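The shoe is undisturbed and the stud shows at (122,219). The fingers are off. Next, above the stud.

Call:
play_rows(targets=[2.5, -10.2, 0, 0, 2.5, -10.2, 0, 0, 2.5, -10.2, 0, 0, 2.5, -10.2, 0, 0, 2.5, -10.2, 1.5, 0, 2.5, -10.2, 2.8, 0, 2.5, -10.2, 2.8, 0, 2.5, -10.2, 2.8, 0])

```text
t: 4.88
tool_pos: [0.4736, -0.0565, 0.0905]
orientation: [-0.453, -3.105, -0.001]
force: [0.0, -0.1, -0.4]
opening: 0.0004
gripper_force: 0.0
```

Call:
play_rows(targets=[0, 0, 0.2, 0, 0, 0, 0.4, 0, 0, 0, 0.6, 0, 0, 0, 0.8, 0, 0, 0, 0.9, 0, 0, 0, 0.9, 0, 0, 0, 0.9, 0])

```text
t: 5.47
tool_pos: [0.4747, -0.0572, 0.0829]
orientation: [-0.454, -3.109, 0.0]
force: [0.2, -0.4, -0.6]
opening: 0.0005
gripper_force: 0.0
```

Call:
play_rows(targets=[0, 0, 0.1, 0, 0, 0, 0.2, 0, 0, 0, 0.25, 0, 0, 0, 0.25, 0, 0, 0, 0.25, 0])

```text
t: 5.88
tool_pos: [0.475, -0.0572, 0.0807]
orientation: [0.454, 3.108, -0.0]
force: [-1.9, 0.5, 4.0]
opening: 0.0005
gripper_force: 2.2
```

Call:
play_rows(targets=[0, 0, 0, 0, 0, 0, -1, 0, 0, 0, -3, 0, 0, 0, -4, 0, 0, 0, -4, 0, 0, 0, -4, 0, 0, 0, -4, 0])

```text
t: 6.47
tool_pos: [0.4744, -0.0571, 0.1198]
orientation: [-0.454, -3.108, -0.0]
force: [-0.5, -0.2, -0.0]
opening: 0.0003
gripper_force: 0.0
```

Call:
play_rows(targets=[-3, 0.5, 0, 0, -6, 1, 0, 0, -8.5, 1.4, 0, 0, -8.5, 1.4, 0, 0, -8.5, 1.4, 2, 0, -8.5, 1.4, 3.9, 0, -8.5, 1.4, 3.9, 0, -8.5, 1.4, 3.9, 0])

```text
t: 7.13
tool_pos: [0.558, -0.0676, 0.0793]
orientation: [-0.453, -3.104, -0.0]
force: [0.6, -0.1, 0.8]
opening: 0.0004
gripper_force: 0.0
```

Call:
play_rows(targets=[0, 0, 0, 0, 0, 0, 0.2, 0, 0, 0, 0.4, 0, 0, 0, 0.6, 0, 0, 0, 0.6, 0, 0, 0, 0.6, 0])

```text
t: 7.63
tool_pos: [0.5602, -0.068, 0.0755]
orientation: [0.453, 3.109, -0.0]
force: [0.0, -0.0, -0.4]
opening: 0.0004
gripper_force: 0.0
```

Call:
play_rows(targets=[0, 0, 0.2, 0, 0, 0, 0.3, 0, 0, 0, 0.4, 0, 0, 0, 0.5, 0, 0, 0, 0.5, 0, 0, 0, 0.5, 0])

```text
t: 8.13
tool_pos: [0.5603, -0.0681, 0.0706]
orientation: [0.454, 3.109, -0.0]
force: [-1.4, 0.6, 4.1]
opening: 0.0005
gripper_force: 2.2
```

Call:
play_rows(targets=[0, 0, 0, 0, 0, 0, 0, 0])

```text
t: 8.3
tool_pos: [0.5603, -0.0681, 0.0705]
orientation: [0.454, 3.109, -0.0]
force: [-2.1, 0.6, 4.3]
opening: 0.0008
gripper_force: 2.2
```

```bash
python3 - <<'E'
from h import *
c=eyes.read_camera('scene');cv2.imwrite('pics/s2.png',cv2.resize(c['image'][150:290,220:420],None,fx=4,fy=4,interpolation=2)[:,:,::-1])
E
```

```text
(no output)
```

View pics/s2.png

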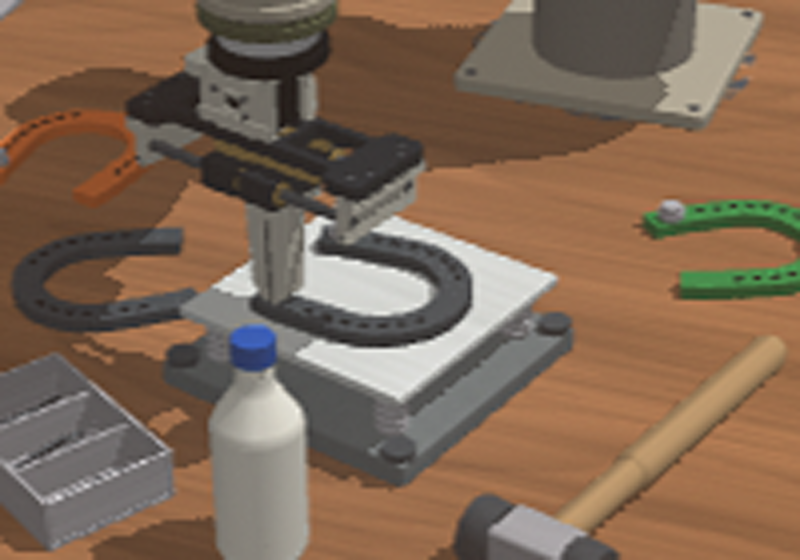

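Call:
play_rows(targets=[0, 0, -1, 0, 0, 0, -3, 0, 0, 0, -6, 0, 0, 0, -9, 0, 0, 0, -10, 0, 0, 0, -10, 0, 0, 0, -10, 0, 0, 0, -10, 0])

```text
t: 9.02
tool_pos: [0.5592, -0.0678, 0.1685]
orientation: [-0.453, -3.106, -0.0]
force: [0.2, 0.7, -0.3]
opening: 0.0006
gripper_force: 0.0
```

The fingertips were on the plain heel at crop (278,300), at its end, and are now clear of the shoe. Handing in.

```bash
python3 -c "
from h import *
print(workorder.close_job())"
```

```text
the job is handed in; nothing more can be done
None
```

I touched the toe, the stud heel and the plain heel in that order, at about 4–5 N each, lifting clear between touches; the job is handed in at about 9 s, but the hand-in returned no verdict.

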